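# Put the files away in the bench rack by colour

## Task

The four files have come back from the job in the grey carrying rack. Put each one into the wooden bench rack, in the place marked with tape of the same colour as the tape on its handle, lying level on both rails with the handle at the taped side. Lay them down rather than dropping them, never let two files knock together, and leave the hammer and the tape roll between the racks where they are.

Things in the scene. Friction and masses are not known exactly. Their poses are not given: they have to be found in the camera images.
- file_blue: Flat file, blue tape on its octagonal wooden handle (26 mm across flats, 105 long); dark steel blade 18 x 6 mm. 245 mm over all, 160 g. Origin on the handle's axis where to grip it: 70 mm ahead of the butt, 35 behind the handle's front end, 175 behind the tip; no tape within 20 mm. x along the axis to the tip, z up; grip across y. Lies in the fixed grey carrying rack, axis 62 mm above the bench
- file_green: Half-round file, green tape on its handle, blade 18 x 6 mm, 140 g; handle, length, origin and axes as the blue file's. All four files start side by side in the grey carrying rack, about 66 mm apart, in any order; that rack has the form and sizes of the wooden bench rack
- file_yellow: Square file, yellow tape on its handle, blade 6 x 6 mm, 100 g; handle, length, origin, axes and start as the blue file's
- file_red: Round file, red tape on its handle, blade 6 mm in diameter, 90 g; handle, length, origin, axes and start as the blue file's
- place_blue: Place with blue tape on the fixed wooden bench rack. Origin and axes: where those of its file lie when home, 62 mm above the bench, x level to the blade's tip. Tape mark (46 mm wide, 34 long) on the base board, centred 94 mm along -x, 46 below. Handle rests on a rail 45 mm along -x, notch floor 13 mm below the origin; blade on a rail 100 mm along +x, notch floor 3 mm below
- place_green: Place with green tape; origin, axes and form as the blue place's. Rails are 18 mm thick; notches 36 mm wide at the flat floor, opening at 45 degrees to teeth 15 mm higher; base board 15 mm thick, end boards 30 mm high; free space between the rails down to the base board
- place_yellow: Place with yellow tape; as the blue place. The four places lie side by side along y, 66 mm apart, in any order
- place_red: Place with red tape; origin, axes and form as the blue place's
- tape_roll: Bystander: loose roll of cream paper tape lying flat between the racks, 90 mm outside, 66 mm inside, 30 mm high. Origin at the centre of its underside
- hammer: Bystander: loose small hammer lying flat between the racks, steel head 75 mm long and 25 mm thick, wooden handle to 187 mm from the head along its x. Origin on the bench under the middle of the head, which lies along y

How it is judged (in metres and radians):
At the end, for the whole second after the job is handed in: Every file lies at rest in the bench-rack place of its own colour: its origin within 15 mm of the place horizontally and 6 mm in height, its axis within 0.2 rad of the place's (horizontal distance between file_blue and place_blue below 0.015 m and z of file_blue in the frame of place_blue between -0.006 and 0.006 m and angle between the x axis of file_blue and the x axis of place_blue, either way round below 0.2 rad and linear speed of each of file_blue, file_green, file_yellow, file_red below 0.02 m/s and angular speed of each of file_blue, file_green, file_yellow, file_red below 0.1 rad/s and horizontal distance between file_green and place_green below 0.015 m and z of file_green in the frame of place_green between -0.006 and 0.006 m and angle between the x axis of file_green and the x axis of place_green, either way round below 0.2 rad and horizontal distance between file_yellow and place_yellow below 0.015 m and z of file_yellow in the frame of place_yellow between -0.006 and 0.006 m and angle between the x axis of file_yellow and the x axis of place_yellow, either way round below 0.2 rad and horizontal distance between file_red and place_red below 0.015 m and z of file_red in the frame of place_red between -0.006 and 0.006 m and angle between the x axis of file_red and the x axis of place_red, either way round below 0.2 rad); the robot touches nothing.
It fails at once if two files knock against each other (contact over 1 N) (contact force between file_blue and file_green above 1 N or contact force between any of file_blue, file_green and file_yellow above 1 N or contact force between any of file_blue, file_green, file_yellow and file_red above 1 N).
It fails at once if a file is let go or thrown more than 30 mm above its resting height ((height (world z) of file_blue above 0.092 m and contact force between file_blue and the fingers below 0.1 N) or (height (world z) of file_green above 0.092 m and contact force between file_green and the fingers below 0.1 N) or (height (world z) of file_yellow above 0.092 m and contact force between file_yellow and the fingers below 0.1 N) or (height (world z) of file_red above 0.092 m and contact force between file_red and the fingers below 0.1 N)).
It fails at once if the hammer or the tape roll is moved by more than 20 mm (distance of any of hammer, tape_roll from where it was at the start of the episode above 0.02 m).
It also fails if it takes over 112 s, if anything falls off the work surface, if the arm or the gripper's body presses on something with over 40 N, if the wrist force passes 120 N, or if a joint passes its speed limit or range.

## Robot

A 7-joint arm with a two-finger parallel gripper is mounted at the origin on the work surface. World frame = base frame: x ahead of the robot, y to its left, z up, the work surface at z = 0. Lengths are in m, angles in degrees, forces in N, time in s.
With the tool pointing down it reaches from about 0.425 to 0.875 m from the base axis. Payload 4.7 kg.
Tool frame: the origin (TCP) lies midway between the tips of the shut fingers; the grasp point (between the pads) lies 19 mm behind it (env.tcp_to_grasp is the distance from the TCP to the grasp point, in m); z points along the fingers, x is the direction in which the jaws open and shut, and the axes are right-handed (so a half turn about z gives the same grasp; the last joint's range is limited). The gripper opens to 87 mm and grips with 3 to 60 N. Pads are 19 mm wide; open, the fingers measure 117 mm over their backs; the gripper's body (75 mm by 190 mm) begins 51 mm behind the grasp point.
Start: joints at [77.584, 18.392, -4.016, 83.108, 1.295, 78.541, -3.26], TCP at [0.149, -0.633, 0.201] pointing down, gripper open.
Joint ranges: [-163.93, 163.93], [-17.29, 119.83], [-79.2, 71.16], [3.27, 140.29], [-89.18, 269.18], [5.43, 117.66], [-154.24, 154.24]. Speed limits (degrees/s): [147.25, 147.25, 180, 180, 180, 180, 180].

## Interface

Orientations are given as [roll, pitch, yaw] about the fixed x, y, z axes, in that order (R = Rz(yaw) Ry(pitch) Rx(roll)).
In Python, from cell import env, viewer gives the robot as it stands.
- The arm moves only by the shell command python3 -m pendant 'ROWS' [OPENING] [FORCE]. ROWS is JSON, a list of rows, each a list of 6 numbers: the shift along the tool's x, y, z each as a share of 0.1 m, from -1 to 1, then the turn, a rotation vector about the tool's x, y, z each as a share of 90 degrees, from -1 to 1. A call has exactly 8 rows; each row is the pose to reach, as a shift and turn from the pose commanded when the call began, along the tool's axes at that moment; what a row does not reach only later rows make up. A row lasts 1/8 s, in which the tool goes at most 62.5 mm and 10.7 degrees, less where a joint would pass 70% of its speed; a pose out of reach is approached as far as the arm can. A call with a number of a shift or a turn outside -1 to 1 is refused whole. A call with a gripper value outside its range is refused whole. OPENING is the finger opening in mm, from 0 to 87, set as the call begins (- or left out, the last holds). The fingers move at their own pace and stop on an object; FORCE is the grip in N (left out, the last holds). Time passes only in rows, so rows that repeat a pose let the fingers close, or fill a call up. It gives the time, the measured TCP pose, the force and the opening at its end, in the units of the state.
- env.get_obs(): the state, without advancing time (a new reading comes with each control period).
- viewer.read_camera(name): name is "scene" or "side" or "wrist"; returns a dict with "frame" (480x640x3 uint8, red, green, blue), "fx", "fy", "cx", "cy" (pixels), "view" (4x4, takes a point from world to camera coordinates); the wrist camera has in their place "hand_eye" (4x4, takes a point from camera to tool coordinates, whose origin is the TCP and whose axes are the tool frame's). Camera axes: x right, y down, z forward; pixel columns grow to the right and rows downward; lengths in m; the calibration is good to about 2 mm. The wrist camera is an equidistant fisheye: a pixel r from the principal point sees the ray r / f radians off the axis. A picture is of the moment at which its call begins: read the wrist's pose just before it. There is no depth.
- env.sign_off(): hands the job in, once; it reports no verdict.
The state is a dict: "time_s": time; "qpos": joint angles; "joint_velocities": joint speeds; "effort": joint torques, N m; "tool_pos": TCP position; "tool_rot": TCP orientation; "force": force on the tool from outside, world axes, zero at the start; "wrist_torque": the same for the moment, N m; "grip_width": finger opening in m.
Only numpy, scipy, OpenCV 4.12 (cv2) and the standard library are available. Lean on these libraries where they do the work, as an engineer would, in place of code of your own. Each camera call takes 0.05 s, during which the arm holds its last target.

## Working session

There is one attempt and no reset: what is moved stays moved. The work goes in short steps, Python scripts to look and compute and a shell command to move; the robot and the scene stay as the last step left them, time stands still between calls to the robot, and variables do not carry over. Pictures are saved under pics/ and viewed, and the job is handed in when it is done.

```bash
ls; mkdir -p pics
python3 - <<'E'
from cell import env, viewer
import cv2
o=env.get_obs(); print(o, env.tcp_to_grasp)
for n in("scene","side","wrist"):
    c=viewer.read_camera(n); cv2.imwrite(f"pics/{n}0.png",c["frame"][:,:,::-1])
    print(n,{k:v for k,v in c.items() if k!="frame"})
E
```

```text
pics
{'time_s': 0.0, 'qpos': array([77.58399915, 18.4418155 , -4.0160195 , 83.17807627,  1.29673874,
       78.53933195, -3.26229823]), 'joint_velocities': array([-0.03496443, -0.12731467, -0.01764234,  0.10543212, -0.00237735,
        0.00276967,  0.0218213 ]), 'effort': array([ 3.74094925e-04, -4.91282523e+01, -4.03197370e-01, -3.12528276e+01,
       -6.37278683e-02,  4.34586941e-02,  1.87533419e-04]), 'tool_pos': array([ 0.14849265, -0.63217865,  0.19950258]), 'tool_rot': array([ 1.79992641e+02,  1.13877761e-01, -7.67756743e+01]), 'force': array([ 0.89799171, -0.52859848,  1.01598071]), 'wrist_torque': array([ 3.78301716e-02, -6.63579776e-05, -2.55924421e-03]), 'grip_width': 0.08681534610243515} 0.0187
scene {'fx': 450.65266728186657, 'fy': 450.65266728186657, 'cx': 312.9172550068382, 'cy': 246.8496705896312, 'view': array([[-0.19261603,  0.9812279 ,  0.00953319,  0.1048747 ],
       [ 0.84220192,  0.1702952 , -0.5115618 , -0.44372338],
       [-0.50358217, -0.09050613, -0.8591936 ,  1.37234235],
       [ 0.        ,  0.        ,  0.        ,  1.        ]])}
side {'fx': 586.8986909826705, 'fy': 586.8986909826705, 'cx': 322.021794075691, 'cy': 235.17154071166505, 'view': array([[-0.79728971, -0.60349805,  0.01091854,  0.42648887],
       [-0.45395498,  0.58760806, -0.66980717,  0.29307955],
       [ 0.3978115 , -0.53898689, -0.74245481,  1.17429533],
       [ 0.        ,  0.        ,  0.        ,  1.        ]])}
wrist {'fx': 371.64829954431775, 'fy': 371.64829954431775, 'cx': 314.51633227670976, 'cy': 246.95898454825027, 'hand_eye': array([[ 9.99999783e-01,  6.58085046e-04,  6.86158122e-06,
        -1.26706524e-03],
       [-6.31122356e-04,  9.55968479e-01,  2.93468684e-01,
        -7.94279728e-02],
       [ 1.86567897e-04, -2.93468625e-01,  9.55968687e-01,
        -1.84870663e-01],
       [ 0.00000000e+00,  0.00000000e+00,  0.00000000e+00,
         1.00000000e+00]])}
```

View pics/scene0.png

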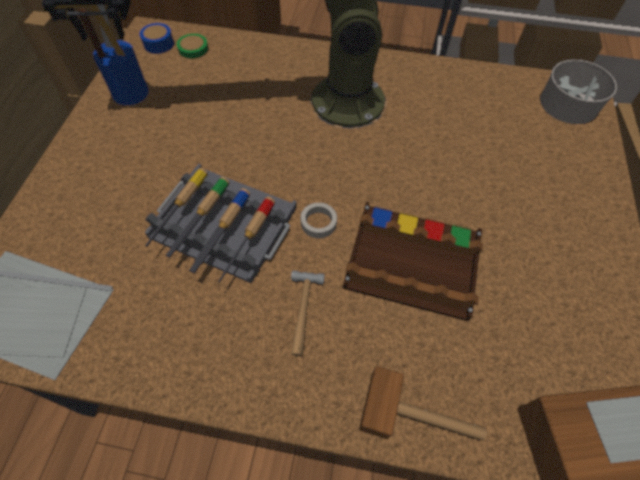

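View pics/side0.png

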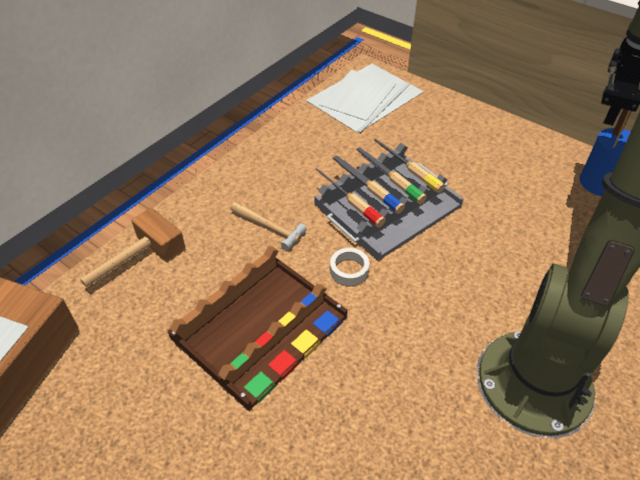

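View pics/wrist0.png

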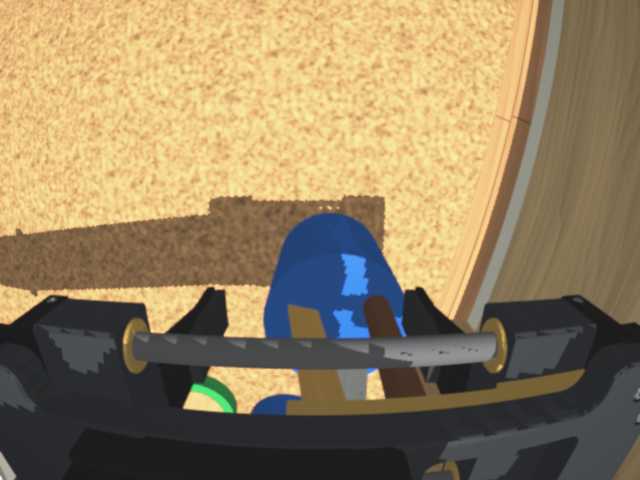

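The grey rack is on the left in the scene view (files ordered yellow, green, blue, red from about (190,187) to (262,215)). The wooden rack is on the right, with its tapes in the order blue, yellow, red, green at row ~225. I'll enlarge both.

```bash
cat > h.py <<'E'
import numpy as np, cv2
from scipy.spatial.transform import Rotation as R
from cell import env, viewer
def bp(c,uv,z):
    V=c["view"]; d=np.array([(uv[0]-c["cx"])/c["fx"],(uv[1]-c["cy"])/c["fy"],1.])
    Rm=V[:3,:3]; o=-Rm.T@V[:3,3]; d=Rm.T@d
    return o+d*(z-o[2])/d[2]
def pose():
    o=env.get_obs(); T=np.eye(4); T[:3,:3]=R.from_euler('xyz',o["tool_rot"],degrees=True).as_matrix(); T[:3,3]=o["tool_pos"]; return T,o
def crop(name,src,x,y,w,h,s):
    im=cv2.imread(src) if isinstance(src,str) else src
    im=cv2.resize(im[y:y+h,x:x+w],None,fx=s,fy=s,interpolation=cv2.INTER_CUBIC)
    for i in range(0,w,20): cv2.putText(im,str(x+i),(i*s,8),0,.3,(255,255,255),1); cv2.line(im,(i*s,10),(i*s,14),(255,255,255),1)
    for i in range(0,h,20): cv2.putText(im,str(y+i),(0,i*s+4),0,.3,(255,255,255),1)
    cv2.imwrite(name,im)
def wbp(c,T,uv,z):
    x=(uv[0]-c["cx"]);y=(uv[1]-c["cy"]); r=np.hypot(x,y); th=r/c["fx"]
    d=np.array([np.sin(th)*x/max(r,1e-9),np.sin(th)*y/max(r,1e-9),np.cos(th)])
    M=T@c["hand_eye"]; o=M[:3,3]; d=M[:3,:3]@d
    return o+d*(z-o[2])/d[2]
def wproj(c,T,p):
    M=np.linalg.inv(T@c["hand_eye"]); q=M[:3,:3]@np.asarray(p)+M[:3,3]
    r=np.hypot(q[0],q[1]); th=np.arctan2(r,q[2]); return c["cx"]+c["fx"]*th*q[0]/r, c["cy"]+c["fx"]*th*q[1]/r
def proj(c,p):
    q=c["view"][:3,:3]@np.asarray(p)+c["view"][:3,3]; return c["cx"]+c["fx"]*q[0]/q[2], c["cy"]+c["fy"]*q[1]/q[2]
E
python3 - <<'E'
from h import *
crop("pics/sg.png","pics/scene0.png",140,155,160,125,5)
crop("pics/sb.png","pics/scene0.png",335,195,155,120,5)
crop("pics/dg.png","pics/side0.png",305,130,165,130,4)
crop("pics/db.png","pics/side0.png",160,240,200,170,4)
E
```

```text
(no output)
```

View pics/sg.png

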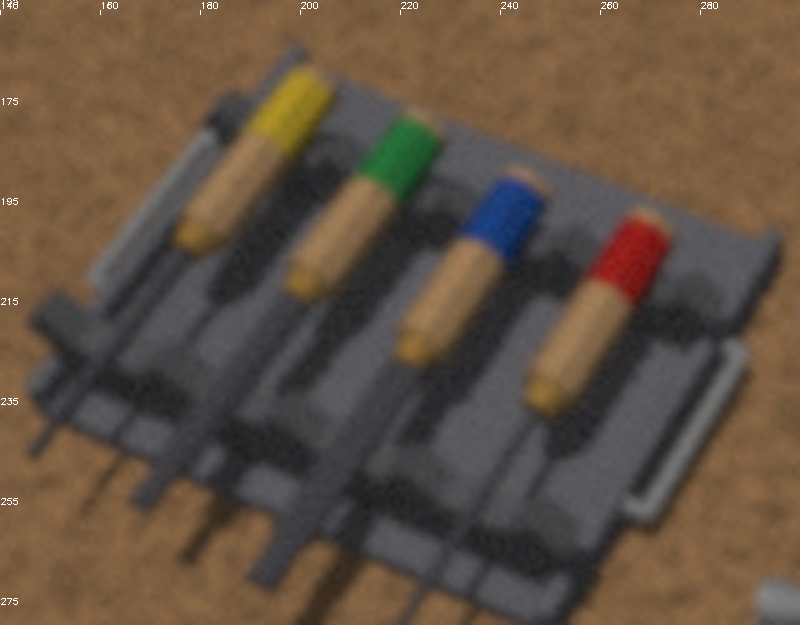

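View pics/sb.png

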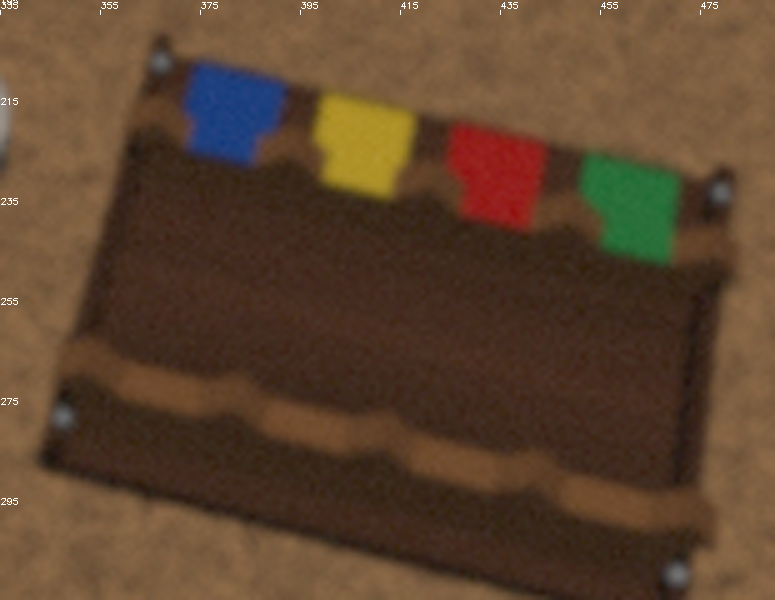

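View pics/db.png

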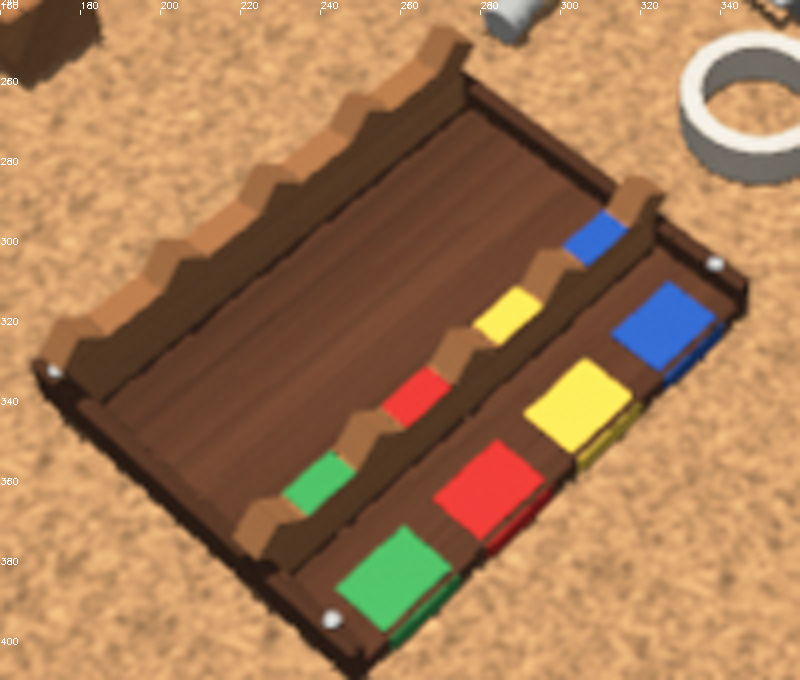

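View pics/dg.png

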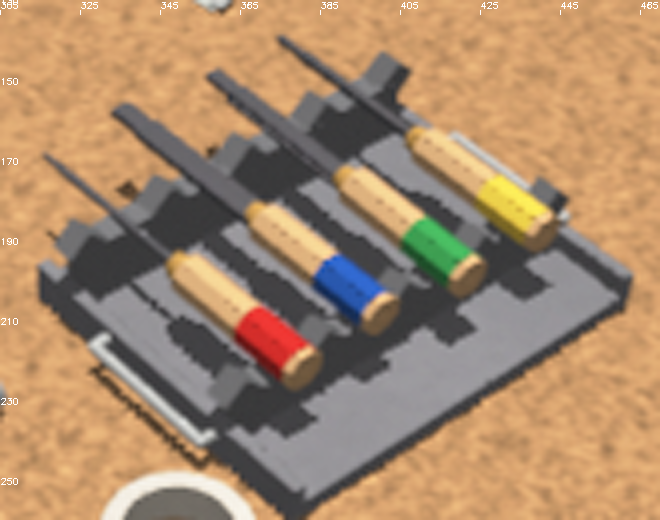

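Run:
```python
from h import *
s=viewer.read_camera("side"); c=viewer.read_camera("scene")
F=dict(red=((380.3,222.3),(349,196.2)),blue=((400,208.3),(369,183.5)),green=((421.8,199),(390.8,174.5)),yellow=((440.5,187.5),(408.8,164.8)))
G=dict(yellow=((200.5,169),(178.5,203)),green=((225,178),(200,212)),blue=((246,189.5),(222.5,225)),red=((270,197.5),(248.5,234.5)))
for k in F:
  for C,D in((s,F),(c,G)):
    b,f=[bp(C,p,.062)[:2] for p in D[k]]; d=f-b; print(k,b.round(4),f.round(4),np.linalg.norm(d).round(4),np.degrees(np.arctan2(d[1],d[0])).round(2), (b+d/np.linalg.norm(d)*.07).round(4))
N=dict(blue=((309.2,299.5),(326,321.8)),yellow=((287,319),(304.5,341.7)),red=((264.2,339.2),(282.5,362.5)),green=((239.5,360.8),(258.7,384.5)))
P={}
for k,(n,t) in N.items():
  a=bp(s,n,.049)[:2]; b=bp(s,t,.016)[:2]; d=a-b; print(k,a.round(4),b.round(4),np.linalg.norm(d).round(4),np.degrees(np.arctan2(d[1],d[0])).round(2)); P[k]=a
d=P['green']-P['blue']; print("pitch",np.linalg.norm(d)/3,"dir",np.degrees(np.arctan2(d[1],d[0]))-90)
# screws in both views on board? 
for C,pts in((s,[(338.7,306.2),(243,394.8),(173.3,332.5)]),(c,[(367,207),(479,233),(347,278),(470,310)])):
  print([bp(C,p,.032)[:2].round(4) for p in pts])
```

```text
red [ 0.4588 -0.1251] [ 0.5678 -0.1517] 0.1122 -13.72 [ 0.5268 -0.1417]
red [ 0.4465 -0.1272] [ 0.5608 -0.1504] 0.1166 -11.5 [ 0.5151 -0.1411]
blue [ 0.4468 -0.1928] [ 0.5546 -0.2195] 0.1111 -13.89 [ 0.5147 -0.2096]
blue [ 0.4343 -0.1914] [ 0.5473 -0.2174] 0.1159 -13.0 [ 0.5025 -0.2071]
green [ 0.4216 -0.2526] [ 0.5296 -0.2812] 0.1117 -14.84 [ 0.4893 -0.2705]
green [ 0.4096 -0.2529] [ 0.5221 -0.2812] 0.1159 -14.15 [ 0.4775 -0.27  ]
yellow [ 0.4057 -0.3166] [ 0.5129 -0.3413] 0.11 -12.97 [ 0.4739 -0.3323]
yellow [ 0.3939 -0.3225] [ 0.5069 -0.3407] 0.1145 -9.14 [ 0.463  -0.3336]
blue [0.4603 0.1445] [0.4111 0.1499] 0.0494 -6.19
yellow [0.4662 0.2113] [0.417 0.216] 0.0494 -5.5
red [0.4717 0.2764] [0.4221 0.2809] 0.0498 -5.1
green [0.4778 0.3427] [0.428  0.3464] 0.0499 -4.22
pitch 0.06631443965250072 dir -5.064589701379859
[array([0.4072, 0.1103]), array([0.4311, 0.3863]), array([0.6378, 0.3704])]
[array([0.4052, 0.1107]), array([0.428 , 0.3878]), array([0.612 , 0.0922]), array([0.6364, 0.3697])]
```

The files lie at yaw about -13°, and the places at about -5°. I'll drive over the grey rack for a close wrist view.

```bash
python3 -m pendant '[[0,0,-0.4,0,0,0],[0,0,-0.8,0,0,0],[-0.1,-0.2,-0.8,0,0,0.05],[-0.25,-0.35,-0.8,0,0,0.1],[-0.4,-0.5,-0.8,0,0,0.15],[-0.55,-0.7,-0.8,0,0,0.2],[-0.65,-0.85,-0.8,0,0,0.25],[-0.75,-1,-0.8,0,0,0.3]]' 50 40; python3 -m pendant '[[-0.05,-0.12,0,0,0,0],[-0.1,-0.25,0,0,0,0],[-0.15,-0.37,0,0,0,0],[-0.2,-0.5,0,0,0,0],[-0.25,-0.62,0,0,0,0],[-0.3,-0.75,0,0,0,0],[-0.35,-0.87,0,0,0,0],[-0.4,-1,0,0,0,0]]'
```

```text
time_s: 1.25
tool_pos: [0.2293, -0.5363, 0.2806]
tool_rot: [180.0, -0.0, -103.9]
force: [0.5, 1.0, 0.8]
grip_width: 0.05
time_s: 2.25
tool_pos: [0.3363, -0.5218, 0.2807]
tool_rot: [180.0, -0.0, -103.8]
force: [0.2, -1.0, 0.8]
grip_width: 0.0497
```

```bash
python3 -m pendant '[[-0.12,-0.06,0,0,0,0],[-0.25,-0.12,0,0,0,0],[-0.37,-0.18,0,0,0,0],[-0.5,-0.25,0,0,0,0],[-0.62,-0.3,0,0,0,0],[-0.75,-0.35,0,0,0,0],[-0.87,-0.4,0,0,0,0],[-1,-0.45,0,0,0,0]]';python3 -m pendant '[[-0.12,-0.06,0,0,0,0],[-0.25,-0.12,0,0,0,0],[-0.37,-0.18,0,0,0,0],[-0.5,-0.25,0,0,0,0],[-0.62,-0.3,0,0,0,0],[-0.75,-0.35,0,0,0,0],[-0.87,-0.4,0,0,0,0],[-1,-0.45,0,0,0,0]]'
python3 - <<'E'
from h import *
import pickle
T,o=pose(); c=viewer.read_camera("wrist"); pickle.dump((T,c),open("w1.pkl","wb"))
cv2.imwrite("pics/w1.png",c["frame"][:,:,::-1]); crop("pics/w1c.png","pics/w1.png",0,0,400,330,2);crop("pics/w1d.png","pics/w1.png",240,0,400,330,2)
E
```

```text
time_s: 3.25
tool_pos: [0.4035, -0.4348, 0.2807]
tool_rot: [180.0, -0.0, -103.8]
force: [-0.3, -0.7, -0.2]
grip_width: 0.0496
time_s: 4.25
tool_pos: [0.471, -0.3484, 0.2807]
tool_rot: [180.0, -0.0, -103.8]
force: [-0.5, -0.4, 0.6]
grip_width: 0.0499
```

View pics/w1.png

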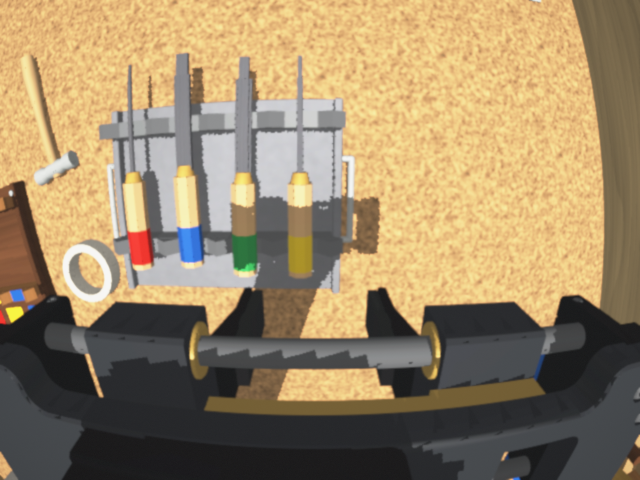

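Run:
```python
from h import *
crop("pics/w1e.png","pics/w1.png",90,40,270,250,3)
```

```text
(no output)
```

View pics/w1e.png

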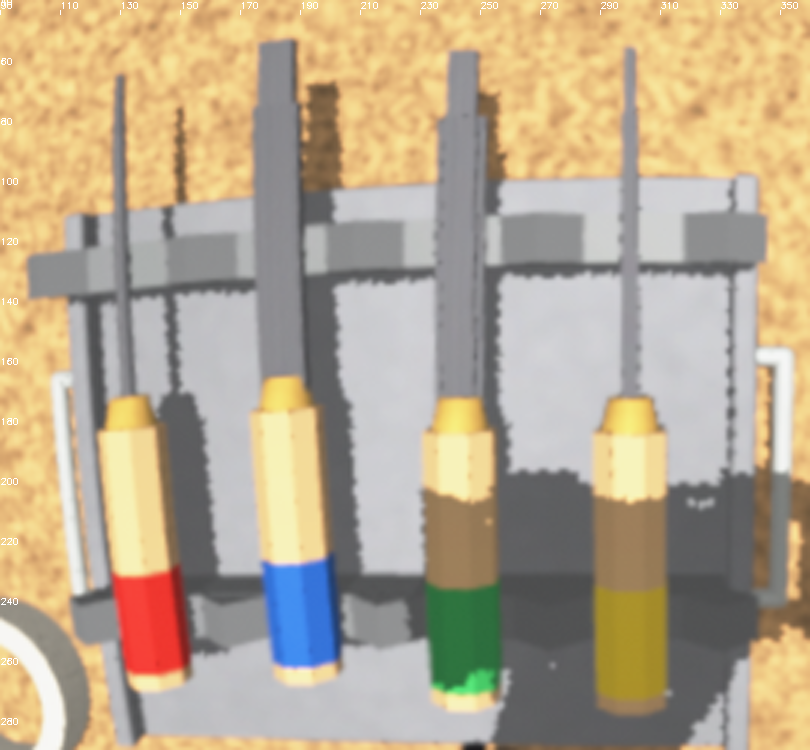

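Run:
```python
from h import *
import pickle
T,c=pickle.load(open("w1.pkl","rb"))
D=dict(red=((143.3,267.7),(133.3,172.3)),blue=((192.3,266.7),(184.7,165.7)),green=((245,275.3),(243.3,173)),yellow=((300.3,277),(299.7,173)))
for k,(b,f) in D.items():
    b=wbp(c,T,b,.062)[:2];f=wbp(c,T,f,.062)[:2];d=f-b;L=np.linalg.norm(d)
    print(k,b.round(4),f.round(4),L.round(4),np.degrees(np.arctan2(d[1],d[0])).round(2),(f-d/L*.035).round(4))
```

```text
red [ 0.452  -0.1233] [ 0.5671 -0.1524] 0.1188 -14.18 [ 0.5332 -0.1438]
blue [ 0.4382 -0.1889] [ 0.555  -0.2182] 0.1204 -14.07 [ 0.5211 -0.2097]
green [ 0.413  -0.2493] [ 0.5284 -0.2816] 0.1199 -15.61 [ 0.4947 -0.2722]
yellow [ 0.3957 -0.3125] [ 0.5128 -0.3416] 0.1206 -14.01 [ 0.4788 -0.3332]
```

Run:
```python
from h import *
import pickle
T,c=pickle.load(open("w1.pkl","rb"))
# butt, tape front, wood/ferrule boundary, ferrule front, tip
D=dict(red=((162,685),(146,572),(130,428),(130,397),(119,75)),blue=((307,680),(298,560),(286,405),(284,377),(278,40)),green=((465,706),(464,587),(460,430),(460,399),(463,50)),yellow=((631,711),(631,590),(629,432),(629,399),(630,47)))
for k,ps in D.items():
    P=[wbp(c,T,(90+x/3,40+y/3),.064)[:2] for x,y in ps]
    t=P[-1]; d=(t-P[0]); L=np.linalg.norm(d); d/=L
    print(k,[round(float((p-P[0])@d),4) for p in P],np.degrees(np.arctan2(d[1],d[0])).round(2),"o from tip",(t-.175*d).round(4),"from butt",(P[0]+.07*d).round(4))
```

```text
red [0.0, 0.0483, 0.1068, 0.119, 0.2467] -13.55 o from tip [ 0.5212 -0.142 ] from butt [ 0.5195 -0.1416]
blue [0.0, 0.0492, 0.1092, 0.1198, 0.2482] -13.84 o from tip [ 0.5099 -0.2074] from butt [ 0.5068 -0.2066]
green [0.0, 0.0483, 0.1079, 0.1193, 0.248] -15.25 o from tip [ 0.484  -0.2691] from butt [ 0.4811 -0.2683]
yellow [0.0, 0.0486, 0.108, 0.12, 0.2484] -14.01 o from tip [ 0.4677 -0.3305] from butt [ 0.4644 -0.3297]
```

```bash
python3 -m pendant '[[-0.08,0.05,0.12,0,0,0],[-0.16,0.09,0.25,0,0,0],[-0.16,0.09,0.4,0,0,0],[-0.16,0.09,0.52,0,0,0],[-0.16,0.09,0.65,0,0,0],[-0.16,0.09,0.8,0,0,0],[-0.16,0.09,0.9,0,0,0],[-0.16,0.09,1,0,0,0]]'
python3 - <<'E'
from h import *
import pickle
T,o=pose(); c=viewer.read_camera("wrist"); pickle.dump((T,c),open("w2.pkl","wb"))
cv2.imwrite("pics/w2.png",c["frame"][:,:,::-1]); print(T.round(4))
E
```

```text
time_s: 5.3
tool_pos: [0.4656, -0.3314, 0.18]
tool_rot: [180.0, -0.0, -103.8]
force: [-0.3, -0.3, -0.6]
grip_width: 0.0498
[[-2.381e-01 -9.712e-01 -1.000e-04  4.656e-01]
 [-9.712e-01  2.381e-01 -0.000e+00 -3.314e-01]
 [ 0.000e+00  1.000e-04 -1.000e+00  1.800e-01]
 [ 0.000e+00  0.000e+00  0.000e+00  1.000e+00]]
```

View pics/w2.png

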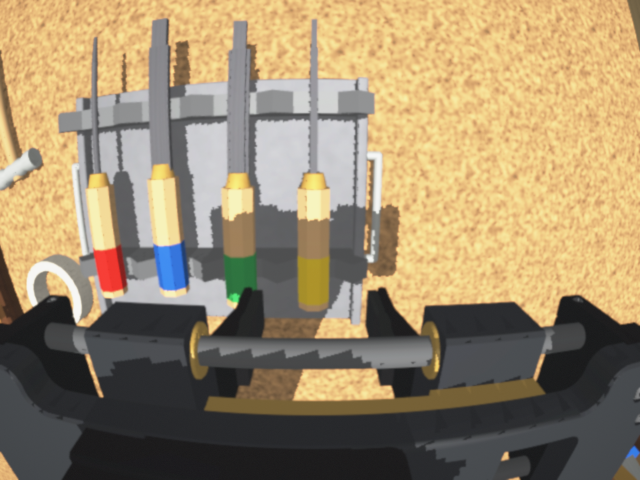

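Run:
```python
from h import *
import pickle
T,c=pickle.load(open("w2.pkl","rb"))
print(wproj(c,T,T[:3,3]), wproj(c,T,[T[0,3],T[1,3],.062]))
# butt, tape front, ferrule front, tip
ps=[(313.5,309),(313,254),(314,173),(314.5,20)]
P=[wbp(c,T,p,.064)[:2] for p in ps]; d=P[-1]-P[0];L=np.linalg.norm(d);d/=L
print([p.round(4) for p in P],L,np.degrees(np.arctan2(d[1],d[0])),P[0]+.07*d,P[-1]-.175*d)
```

```text
(np.float64(315.3506147525154), np.float64(286.33470040579994)) (np.float64(315.06872462414543), np.float64(231.0696764536542))
[array([ 0.3961, -0.313 ]), array([ 0.4469, -0.325 ]), array([ 0.5136, -0.3422]), array([ 0.637 , -0.3728])] 0.24816005660799886 -13.948578916590646 [ 0.46405204 -0.329854  ] [ 0.46711892 -0.33061574]
```

```bash
python3 -m pendant '[[-0.01,0,0.12,0,0,0],[-0.01,0,0.25,0,0,0],[-0.01,0,0.4,0,0,0],[-0.01,0,0.55,0,0,0],[-0.01,0,0.7,0,0,0],[-0.01,0,0.8,0,0,0],[-0.01,0,0.9,0,0,0],[-0.01,0,1,0,0,0]]';python3 -m pendant '[[0,0,0.1,0,0,0],[0,0,0.2,0,0,0],[0,0,0.3,0,0,0],[0,0,0.37,0,0,0],[0,0,0.37,0,0,0],[0,0,0.37,0,0,0],[0,0,0.37,0,0,0],[0,0,0.37,0,0,0]]'
python3 -m pendant '[[0,0,0,0,0,0],[0,0,0,0,0,0],[0,0,0,0,0,0],[0,0,0,0,0,0],[0,0,0,0,0,0],[0,0,-0.1,0,0,0],[0,0,-0.25,0,0,0],[0,0,-0.4,0,0,0]]' 10 40
python3 - <<'E'
from h import *
c=viewer.read_camera("wrist"); cv2.imwrite("pics/w3.png",c["frame"][:,:,::-1])
c=viewer.read_camera("side"); crop("pics/s3.png",c["frame"][:,:,::-1].copy(),280,80,220,180,3)
E
```

```text
time_s: 6.35
tool_pos: [0.466, -0.3305, 0.0802]
tool_rot: [-180.0, -0.0, -103.8]
force: [-0.1, 0.3, 0.5]
grip_width: 0.0499
time_s: 7.35
tool_pos: [0.4661, -0.3305, 0.044]
tool_rot: [-180.0, -0.0, -103.8]
force: [-0.1, -0.1, 0.7]
grip_width: 0.0503
time_s: 8.35
tool_pos: [0.4662, -0.3306, 0.0852]
tool_rot: [-180.0, -0.0, -103.8]
force: [-0.4, -0.6, -1.2]
grip_width: 0.0241
```

View pics/w3.png

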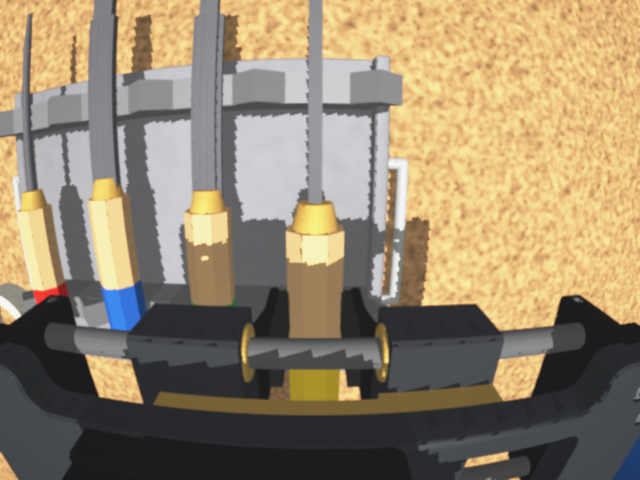

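View pics/s3.png

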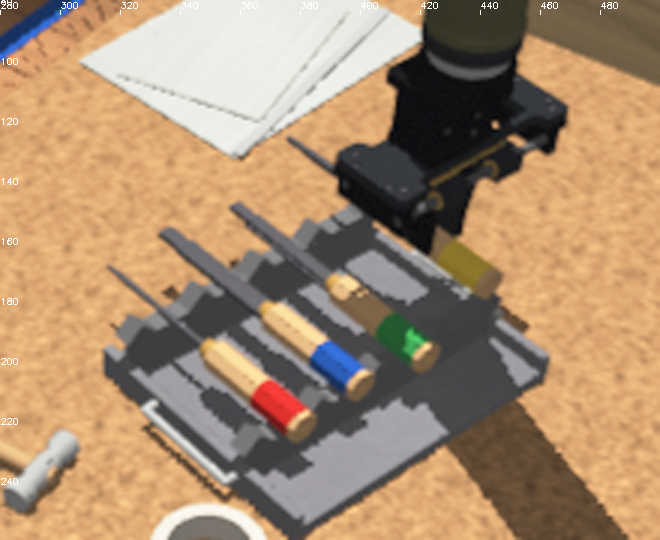

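Yellow is lifted straight and level, and clear of green. I'll carry it to the bench rack at TCP height of about 0.13 m.

```bash
for i in 1; do :; done; python3 -m pendant '[[0,0,-0.2,0,0,0],[-0.1,0,-0.4,0,0,0],[-0.25,0.03,-0.5,0,0,0],[-0.4,0.06,-0.5,0,0,0],[-0.55,0.09,-0.5,0,0,0],[-0.7,0.12,-0.5,0,0,0],[-0.85,0.14,-0.5,0,0,0],[-1,0.16,-0.5,0,0,0]]'
python3 -m pendant '[[-0.12,0.02,0,0,0,0],[-0.25,0.04,0,0,0,0],[-0.37,0.06,0,0,0,0],[-0.5,0.08,0,0,0,0],[-0.62,0.1,0,0,0,0],[-0.75,0.12,0,0,0,0],[-0.87,0.14,0,0,0,0],[-1,0.16,0,0,0,0]]'
python3 -m pendant '[[-0.12,0.02,0,0,0,0],[-0.25,0.04,0,0,0,0],[-0.37,0.06,0,0,0,0],[-0.5,0.08,0,0,0,0],[-0.62,0.1,0,0,0,0],[-0.75,0.12,0,0,0,0],[-0.87,0.14,0,0,0,0],[-1,0.16,0,0,0,0]]'
python3 -m pendant '[[-0.12,0.02,0,0,0,-0.012],[-0.25,0.04,0,0,0,-0.024],[-0.37,0.06,0,0,0,-0.036],[-0.5,0.08,0,0,0,-0.048],[-0.62,0.1,0,0,0,-0.06],[-0.75,0.12,0,0,0,-0.072],[-0.87,0.14,0,0,0,-0.084],[-1,0.16,0,0,0,-0.096]]'
python3 - <<'E'
from h import *
import pickle
T,o=pose(); c=viewer.read_camera("wrist"); pickle.dump((T,c),open("w4.pkl","wb"))
cv2.imwrite("pics/w4.png",c["frame"][:,:,::-1])
E
```

```text
time_s: 9.45
tool_pos: [0.4742, -0.2284, 0.1335]
tool_rot: [180.0, -0.0, -103.8]
force: [0.2, -0.3, -1.2]
grip_width: 0.0247
time_s: 10.45
tool_pos: [0.4824, -0.1278, 0.1336]
tool_rot: [-180.0, -0.0, -103.8]
force: [0.0, 0.3, -1.5]
grip_width: 0.0249
time_s: 11.45
tool_pos: [0.4907, -0.0268, 0.1336]
tool_rot: [180.0, -0.0, -103.8]
force: [0.1, -0.3, -0.9]
grip_width: 0.0247
time_s: 12.45
tool_pos: [0.499, 0.0741, 0.1336]
tool_rot: [-180.0, -0.0, -95.1]
force: [0.8, -0.6, -1.2]
grip_width: 0.0246
```

View pics/w4.png

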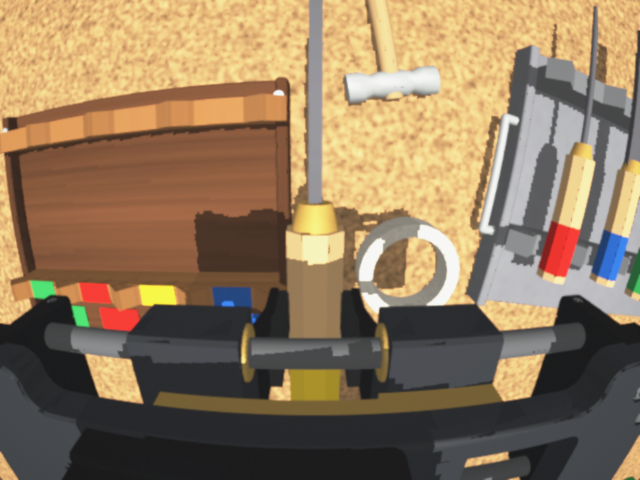

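Run:
```python
from h import *
crop("pics/w4c.png","pics/w4.png",0,75,300,260,2)
crop("pics/w4d.png","pics/w4.png",0,265,270,75,3)
crop("pics/w4e.png","pics/w4.png",0,75,300,80,3) if 0 else crop("pics/w4e.png","pics/w4.png",0,75,266,80,3)
```

```text
(no output)
```

View pics/w4d.png

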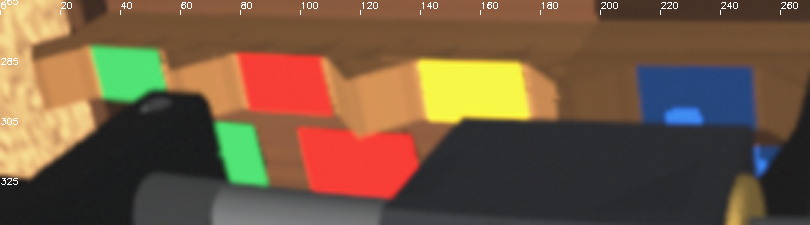

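View pics/w4e.png

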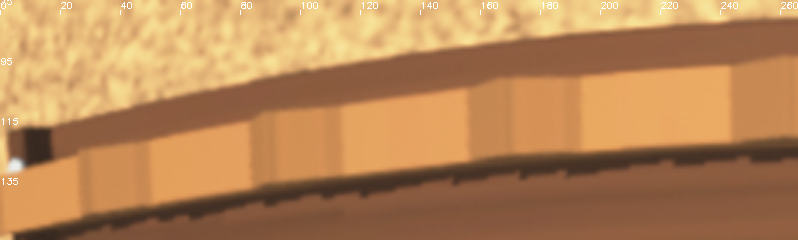

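Run:
```python
from h import *
import pickle
T,c=pickle.load(open("w4.pkl","rb"))
H=dict(blue=((637,67),(752,68)),yellow=((417,60),(523,64),(528,123),(428,121)),red=((236,53),(323,58),(334,116),(250,110)),green=((91,45),(160,49),(165,103),(104,98)))
B=dict(blue=((580,77),(730,65),(732,140),(582,151)),yellow=((340,107),(466,88),(470,165),(345,178)),red=((150,138),(250,118),(253,187),(155,205)))
hn={};bn={}
for k,v in H.items():
    P=np.array([wbp(c,T,(x/3,265+y/3),.049)[:2] for x,y in v]); hn[k]=P; print('H',k,P.round(4).tolist(),np.linalg.norm(P[0]-P[1]).round(4))
for k,v in B.items():
    P=np.array([wbp(c,T,(x/3,75+y/3),.059)[:2] for x,y in v]); bn[k]=P; print('B',k,P.mean(0).round(4),np.linalg.norm(P[0]-P[1]).round(4))
for k in H:
    f=hn[k][:2].mean(0)
    if k in B:
        d=bn[k].mean(0)-f; L=np.linalg.norm(d); d/=L
        print(k,"L(136)",L.round(4),"yaw",np.degrees(np.arctan2(d[1],d[0])).round(2),"place fromH",(f+.036*d).round(4),"fromB",(bn[k].mean(0)-.1*d).round(4))
a=hn['blue'][:2].mean(0)-hn['green'][:2].mean(0); print(np.linalg.norm(a)/3, np.degrees(np.arctan2(-a[1],-a[0]))-90)
```

```text
H blue [[0.4687, 0.1605], [0.4661, 0.1288]] 0.0318
H yellow [[0.4748, 0.2272], [0.4717, 0.1938], [0.4537, 0.1966], [0.4556, 0.2289]] 0.0336
H red [[0.4804, 0.2931], [0.4771, 0.2599], [0.4583, 0.2619], [0.4613, 0.2942]] 0.0333
H green [[0.4861, 0.3582], [0.4832, 0.3254], [0.4646, 0.3307], [0.467, 0.36]] 0.0329
B blue [0.6036 0.1332] 0.0365
B yellow [0.6086 0.1993] 0.0365
B red [0.6148 0.2646] 0.0364
blue L(136) 0.1367 yaw -4.79 place fromH [0.5033 0.1416] fromB [0.504  0.1416]
yellow L(136) 0.1358 yaw -4.75 place fromH [0.5091 0.2075] fromB [0.5089 0.2076]
red L(136) 0.1366 yaw -4.98 place fromH [0.5146 0.2733] fromB [0.5152 0.2733]
0.06596257573696905 -4.995336385155497
```

```bash
python3 -m pendant '[[-0.12,0,0,0,0,0],[-0.25,0,0,0,0,0],[-0.37,0,0,0,0,0],[-0.5,0,0,0,0,0],[-0.62,0,0,0,0,0],[-0.75,0,0,0,0,0],[-0.87,0.01,0,0,0,0],[-1,0.01,0,0,0,0]]'
python3 -m pendant '[[-0.12,0,0.05,0,0,0],[-0.24,0,0.1,0,0,0],[-0.34,0,0.2,0,0,0],[-0.34,0,0.3,0,0,0],[-0.34,0,0.42,0,0,0],[-0.34,0,0.54,0,0,0],[-0.34,0,0.64,0,0,0],[-0.34,0,0.7,0,0,0]]'
python3 - <<'E'
from h import *
c=viewer.read_camera("side"); crop("pics/s5.png",c["frame"][:,:,::-1].copy(),150,190,230,200,3)
E
```

```text
time_s: 13.5
tool_pos: [0.5069, 0.1738, 0.1336]
tool_rot: [180.0, -0.0, -95.1]
force: [-0.1, 0.5, -0.3]
grip_width: 0.0244
time_s: 14.5
tool_pos: [0.5097, 0.2065, 0.0628]
tool_rot: [180.0, -0.0, -95.2]
force: [-0.3, 0.8, -1.2]
grip_width: 0.0242
```

View pics/s5.png

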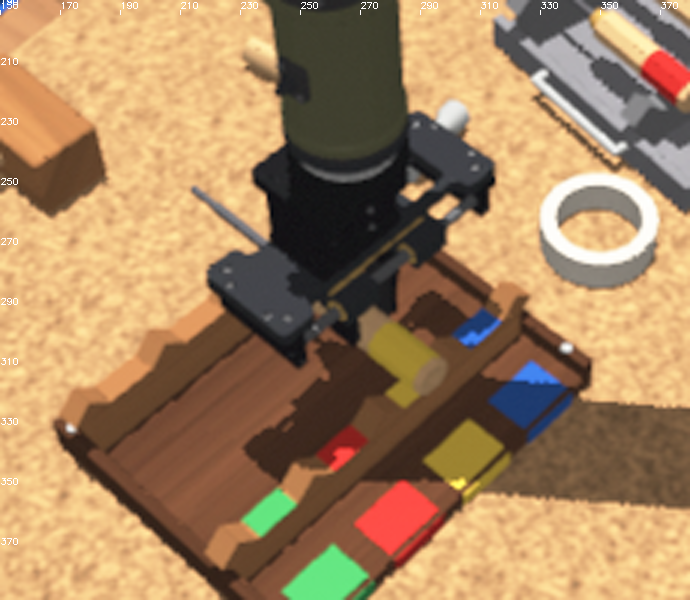

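The yellow handle is over the yellow notch. I'll set it down and release.

```bash
python3 -m pendant '[[-0.01,0,0.05,0,0,0],[-0.01,0,0.1,0,0,0],[-0.01,0,0.14,0,0,0],[-0.01,0,0.17,0,0,0],[-0.01,0,0.185,0,0,0],[-0.01,0,0.185,0,0,0],[-0.01,0,0.185,0,0,0],[-0.01,0,0.185,0,0,0]]'
python3 -m pendant '[[0,0,0,0,0,0],[0,0,0,0,0,0],[0,0,0,0,0,0],[0,0,0,0,0,0],[0,0,-0.15,0,0,0],[0,0,-0.35,0,0,0],[0,0,-0.6,0,0,0],[0,0,-0.85,0,0,0]]' 50
python3 - <<'E'
from h import *
import pickle
T,o=pose(); c=viewer.read_camera("wrist"); pickle.dump((T,c),open("w6.pkl","wb"))
cv2.imwrite("pics/w6.png",c["frame"][:,:,::-1])
E
```

```text
time_s: 15.55
tool_pos: [0.5101, 0.2079, 0.0452]
tool_rot: [-180.0, -0.0, -95.1]
force: [1.7, -0.6, -1.0]
grip_width: 0.0247
time_s: 16.55
tool_pos: [0.5105, 0.2082, 0.1326]
tool_rot: [-179.9, 0.0, -95.1]
force: [-1.0, 0.0, 0.2]
grip_width: 0.0504
```

View pics/w6.png

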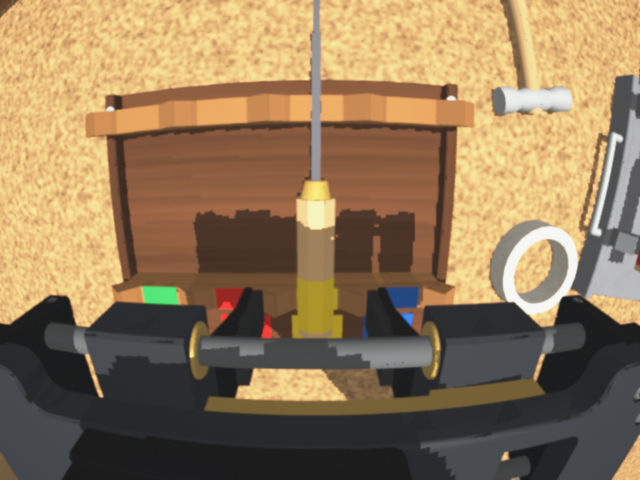

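Yellow lies centred in its notch, level, at (315,240). Green is next.

```bash
python3 -m pendant '[[0.12,0,0,0,0,0],[0.25,-0.01,0,0,0,0],[0.37,-0.01,0,0,0,0],[0.5,-0.02,0,0,0,0],[0.62,-0.02,0,0,0,0],[0.75,-0.02,0,0,0,0],[0.87,-0.03,0,0,0,0],[1,-0.03,0,0,0,0]]'
python3 -m pendant '[[0.12,0,0,0,0,0],[0.25,-0.01,0,0,0,0],[0.37,-0.01,0,0,0,0],[0.5,-0.02,0,0,0,0],[0.62,-0.02,0,0,0,0],[0.75,-0.02,0,0,0,0],[0.87,-0.03,0,0,0,0],[1,-0.03,0,0,0,0]]'
python3 -m pendant '[[0.12,0,0,0,0,0],[0.25,-0.01,0,0,0,0],[0.37,-0.01,0,0,0,0],[0.5,-0.02,0,0,0,0],[0.62,-0.02,0,0,0,0],[0.75,-0.02,0,0,0,0],[0.87,-0.03,0,0,0,0],[1,-0.03,0,0,0,0]]'
python3 -m pendant '[[0.12,0,0,0,0,0],[0.25,-0.01,0,0,0,0],[0.37,-0.01,0,0,0,0],[0.5,-0.02,0,0,0,0],[0.62,-0.02,0,0,0,0],[0.75,-0.02,0,0,0,0],[0.87,-0.03,0,0,0,0],[1,-0.03,0,0,0,0]]'
python3 -m pendant '[[0.1,0,0,0,0,0.02],[0.22,0,0,0,0,0.03],[0.34,0,0,0,0,0.05],[0.46,-0.01,0,0,0,0.07],[0.58,-0.01,0,0,0,0.09],[0.7,-0.02,0,0,0,0.11],[0.78,-0.02,0,0,0,0.11],[0.78,-0.02,0,0,0,0.11]]'
python3 - <<'E'
from h import *
import pickle
T,o=pose(); c=viewer.read_camera("wrist"); pickle.dump((T,c),open("w7.pkl","wb"))
cv2.imwrite("pics/w7.png",c["frame"][:,:,::-1]); print(wproj(c,T,[T[0,3],T[1,3],.062]))
E
```

```text
time_s: 17.6
tool_pos: [0.5041, 0.1072, 0.1302]
tool_rot: [-180.0, -0.0, -95.1]
force: [0.4, -0.4, -0.3]
grip_width: 0.0503
time_s: 18.6
tool_pos: [0.4981, 0.0074, 0.1301]
tool_rot: [-180.0, -0.0, -95.1]
force: [-0.0, -0.5, -0.2]
grip_width: 0.0506
time_s: 19.6
tool_pos: [0.4922, -0.0925, 0.1302]
tool_rot: [-180.0, -0.0, -95.1]
force: [-0.8, -0.4, 0.9]
grip_width: 0.0501
time_s: 20.6
tool_pos: [0.4862, -0.1923, 0.1301]
tool_rot: [-180.0, -0.0, -95.1]
force: [0.9, 0.3, -0.4]
grip_width: 0.0499
time_s: 21.6
tool_pos: [0.481, -0.2702, 0.1301]
tool_rot: [180.0, -0.0, -105.1]
force: [-0.1, -0.1, 0.7]
grip_width: 0.0499
(np.float64(315.09529043028647), np.float64(248.72638240274452))
```

View pics/w7.png

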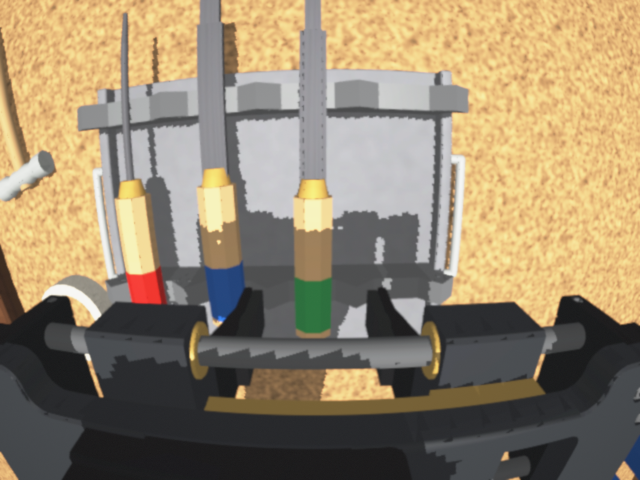

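Green is centred under the jaws (handle at column 313, grip point at row ~247). I'll go down and grip it.

```bash
python3 -m pendant '[[-0.01,-0.01,0.12,0,0,0],[-0.015,-0.015,0.25,0,0,0],[-0.015,-0.015,0.4,0,0,0],[-0.015,-0.015,0.55,0,0,0],[-0.015,-0.015,0.68,0,0,0],[-0.015,-0.015,0.78,0,0,0],[-0.015,-0.015,0.86,0,0,0],[-0.015,-0.015,0.86,0,0,0]]'
python3 -m pendant '[[0,0,0,0,0,0],[0,0,0,0,0,0],[0,0,0,0,0,0],[0,0,0,0,0,0],[0,0,0,0,0,0],[0,0,-0.1,0,0,0],[0,0,-0.25,0,0,0],[0,0,-0.45,0,0,0]]' 10 40
python3 - <<'E'
from h import *
c=viewer.read_camera("wrist"); cv2.imwrite("pics/w8.png",c["frame"][:,:,::-1])
c=viewer.read_camera("side"); crop("pics/s8.png",c["frame"][:,:,::-1].copy(),280,80,220,180,3)
E
```

```text
time_s: 22.65
tool_pos: [0.4827, -0.2682, 0.0436]
tool_rot: [179.9, 0.0, -105.0]
force: [0.3, -0.2, -0.5]
grip_width: 0.05
time_s: 23.65
tool_pos: [0.4828, -0.2682, 0.09]
tool_rot: [180.0, 0.0, -105.0]
force: [0.2, 1.2, -1.1]
grip_width: 0.024
```

View pics/s8.png

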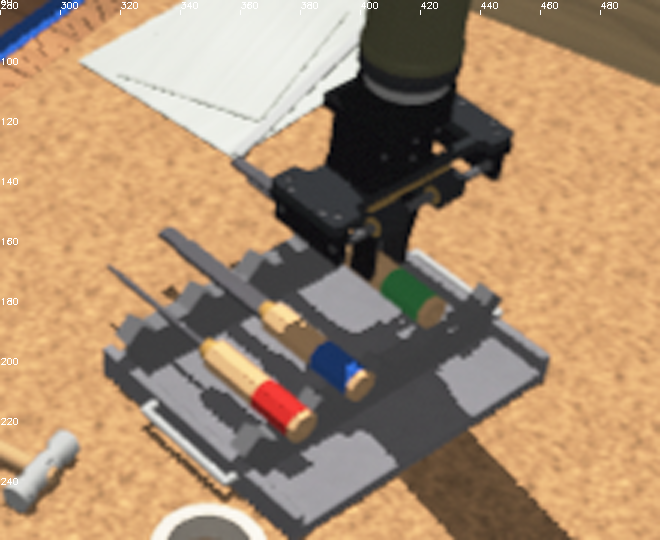

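View pics/w8.png

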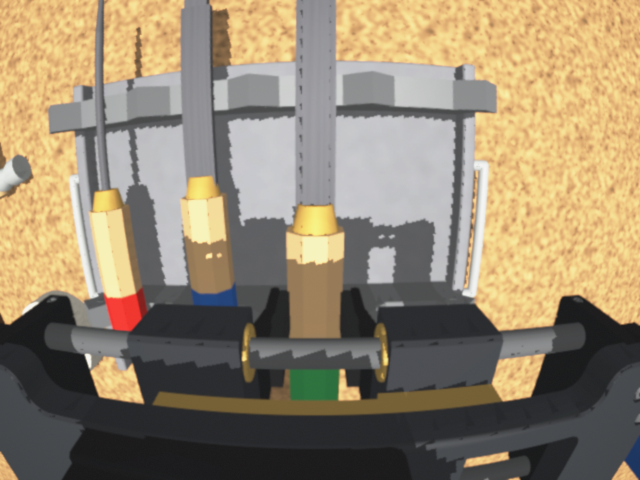

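```bash
python3 -m pendant '[[0,0,-0.2,0,0,0],[-0.1,0.02,-0.4,0,0,0],[-0.25,0.05,-0.45,0,0,0],[-0.4,0.08,-0.45,0,0,0],[-0.55,0.11,-0.45,0,0,0],[-0.7,0.14,-0.45,0,0,0],[-0.85,0.17,-0.45,0,0,0],[-1,0.2,-0.45,0,0,0]]'
python3 -m pendant '[[-0.12,0.02,0,0,0,0],[-0.25,0.05,0,0,0,0],[-0.37,0.07,0,0,0,0],[-0.5,0.1,0,0,0,0],[-0.62,0.12,0,0,0,0],[-0.75,0.15,0,0,0,0],[-0.87,0.17,0,0,0,0],[-1,0.2,0,0,0,0]]'
python3 -m pendant '[[-0.12,0.02,0,0,0,0],[-0.25,0.05,0,0,0,0],[-0.37,0.07,0,0,0,0],[-0.5,0.1,0,0,0,0],[-0.62,0.12,0,0,0,0],[-0.75,0.15,0,0,0,0],[-0.87,0.17,0,0,0,0],[-1,0.2,0,0,0,0]]'
python3 -m pendant '[[-0.12,0.02,0,0,0,0],[-0.25,0.05,0,0,0,0],[-0.37,0.07,0,0,0,0],[-0.5,0.1,0,0,0,0],[-0.62,0.12,0,0,0,0],[-0.75,0.15,0,0,0,0],[-0.87,0.17,0,0,0,0],[-1,0.2,0,0,0,0]]'
python3 -m pendant '[[-0.12,0.02,0,0,0,0],[-0.25,0.05,0,0,0,0],[-0.37,0.07,0,0,0,0],[-0.5,0.1,0,0,0,0],[-0.62,0.12,0,0,0,0],[-0.75,0.15,0,0,0,0],[-0.87,0.17,0,0,0,0],[-1,0.2,0,0,0,0]]'
python3 -m pendant '[[-0.12,0.02,0,0,0,-0.01],[-0.25,0.05,0,0,0,-0.03],[-0.37,0.07,0,0,0,-0.05],[-0.5,0.1,0,0,0,-0.07],[-0.62,0.12,0,0,0,-0.09],[-0.75,0.15,0,0,0,-0.112],[-0.87,0.17,0,0,0,-0.112],[-0.96,0.2,0,0,0,-0.112]]'
python3 - <<'E'
from h import *
import pickle
T,o=pose(); c=viewer.read_camera("wrist"); pickle.dump((T,c),open("w9.pkl","wb"))
cv2.imwrite("pics/w9.png",c["frame"][:,:,::-1]); print(wproj(c,T,[T[0,3],T[1,3],.062]))
E
```

```text
time_s: 24.75
tool_pos: [0.4897, -0.1655, 0.134]
tool_rot: [180.0, -0.0, -105.0]
force: [-0.7, 0.5, -1.4]
grip_width: 0.0241
time_s: 25.75
tool_pos: [0.4964, -0.0641, 0.1341]
tool_rot: [-180.0, -0.0, -105.0]
force: [0.4, -0.4, -1.5]
grip_width: 0.024
time_s: 26.75
tool_pos: [0.503, 0.0376, 0.1341]
tool_rot: [-180.0, -0.0, -105.0]
force: [0.1, -0.8, -0.9]
grip_width: 0.0239
time_s: 27.75
tool_pos: [0.5096, 0.1394, 0.1341]
tool_rot: [-180.0, -0.0, -105.1]
force: [0.9, 0.1, -1.2]
grip_width: 0.0238
time_s: 28.75
tool_pos: [0.5163, 0.2411, 0.1341]
tool_rot: [-180.0, -0.0, -105.1]
force: [0.3, -0.1, -1.2]
grip_width: 0.0239
time_s: 29.75
tool_pos: [0.5217, 0.3392, 0.134]
tool_rot: [180.0, 0.0, -95.0]
force: [0.0, 0.7, -2.1]
grip_width: 0.0242
(np.float64(315.54751466850536), np.float64(247.2482754100979))
```

View pics/w9.png

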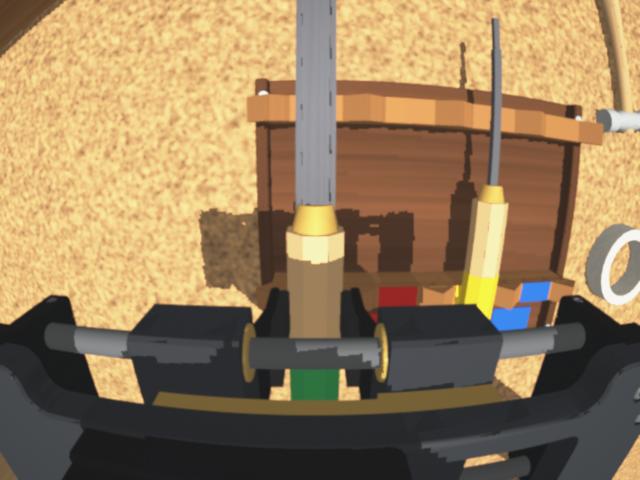

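Green hovers over its place. The red tape at (397,296) is next to it, and the end board is at column 262.

```bash
python3 -m pendant '[[0,0,0.12,0,0,0],[0,0,0.25,0,0,0],[0,0,0.4,0,0,0],[0,0,0.53,0,0,0],[0,0,0.64,0,0,0],[0,0,0.73,0,0,0],[0,0,0.79,0,0,0],[0,0,0.82,0,0,0]]'
python3 -m pendant '[[0,0,0.03,0,0,0],[0,0,0.05,0,0,0],[0,0,0.07,0,0,0],[0,0,0.07,0,0,0],[0,0,0.07,0,0,0],[0,0,0.07,0,0,0],[0,0,0.07,0,0,0],[0,0,0.07,0,0,0]]'
python3 -m pendant '[[0,0,0,0,0,0],[0,0,0,0,0,0],[0,0,0,0,0,0],[0,0,0,0,0,0],[0,0,-0.15,0,0,0],[0,0,-0.35,0,0,0],[0,0,-0.6,0,0,0],[0,0,-0.85,0,0,0]]' 50
python3 - <<'E'
from h import *
import pickle
T,o=pose(); c=viewer.read_camera("wrist"); cv2.imwrite("pics/w10.png",c["frame"][:,:,::-1])
E
```

```text
time_s: 30.8
tool_pos: [0.5217, 0.3384, 0.0519]
tool_rot: [180.0, -0.0, -95.0]
force: [-0.0, 0.4, -1.4]
grip_width: 0.024
time_s: 31.8
tool_pos: [0.5218, 0.3384, 0.0451]
tool_rot: [-180.0, -0.0, -95.0]
force: [-0.2, -0.3, -1.0]
grip_width: 0.0244
time_s: 32.8
tool_pos: [0.5221, 0.3388, 0.1327]
tool_rot: [-179.9, 0.1, -94.9]
force: [-0.4, 0.4, 0.2]
grip_width: 0.0503
```

View pics/w10.png

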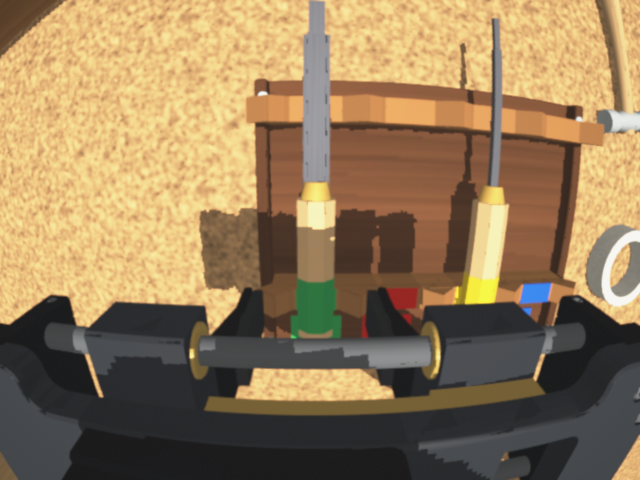

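Green rests in its place. Blue is next.

```bash
python3 -m pendant '[[0.12,-0.01,0,0,0,0],[0.25,-0.02,0,0,0,0],[0.37,-0.02,0,0,0,0],[0.5,-0.03,0,0,0,0],[0.62,-0.04,0,0,0,0],[0.75,-0.05,0,0,0,0],[0.87,-0.05,0,0,0,0],[1,-0.06,0,0,0,0]]'
python3 -m pendant '[[0.12,-0.01,0,0,0,0],[0.25,-0.02,0,0,0,0],[0.37,-0.02,0,0,0,0],[0.5,-0.03,0,0,0,0],[0.62,-0.04,0,0,0,0],[0.75,-0.05,0,0,0,0],[0.87,-0.05,0,0,0,0],[1,-0.06,0,0,0,0]]'
python3 -m pendant '[[0.12,-0.01,0,0,0,0],[0.25,-0.02,0,0,0,0],[0.37,-0.02,0,0,0,0],[0.5,-0.03,0,0,0,0],[0.62,-0.04,0,0,0,0],[0.75,-0.05,0,0,0,0],[0.87,-0.05,0,0,0,0],[1,-0.06,0,0,0,0]]'
python3 -m pendant '[[0.12,-0.01,0,0,0,0],[0.25,-0.02,0,0,0,0],[0.37,-0.02,0,0,0,0],[0.5,-0.03,0,0,0,0],[0.62,-0.04,0,0,0,0],[0.75,-0.05,0,0,0,0],[0.87,-0.05,0,0,0,0],[1,-0.06,0,0,0,0]]'
python3 -m pendant '[[0.12,-0.01,0,0,0,0],[0.25,-0.02,0,0,0,0],[0.37,-0.02,0,0,0,0],[0.5,-0.03,0,0,0,0],[0.62,-0.04,0,0,0,0],[0.75,-0.05,0,0,0,0],[0.87,-0.05,0,0,0,0],[1,-0.06,0,0,0,0]]'
python3 -m pendant '[[0.1,0,0,0,0,0.02],[0.2,-0.01,0,0,0,0.04],[0.3,-0.02,0,0,0,0.06],[0.4,-0.03,0,0,0,0.08],[0.45,-0.035,0,0,0,0.1],[0.45,-0.035,0,0,0,0.1],[0.45,-0.035,0,0,0,0.1],[0.45,-0.035,0,0,0,0.1]]'
python3 - <<'E'
from h import *
import pickle
T,o=pose(); c=viewer.read_camera("wrist"); cv2.imwrite("pics/w11.png",c["frame"][:,:,::-1]);print(wproj(c,T,[T[0,3],T[1,3],.062]))
E
```

```text
time_s: 33.85
tool_pos: [0.519, 0.2375, 0.1301]
tool_rot: [-180.0, -0.0, -94.9]
force: [0.3, 0.0, -0.3]
grip_width: 0.0501
time_s: 34.85
tool_pos: [0.5163, 0.1373, 0.1301]
tool_rot: [-180.0, -0.0, -94.9]
force: [0.8, 0.4, 0.4]
grip_width: 0.0499
time_s: 35.85
tool_pos: [0.5137, 0.0372, 0.1301]
tool_rot: [180.0, -0.0, -94.9]
force: [-0.5, 0.2, -0.4]
grip_width: 0.0499
time_s: 36.85
tool_pos: [0.511, -0.063, 0.1301]
tool_rot: [180.0, -0.0, -94.9]
force: [-0.7, -0.5, -0.4]
grip_width: 0.0499
time_s: 37.85
tool_pos: [0.5084, -0.1631, 0.1301]
tool_rot: [180.0, -0.0, -94.9]
force: [0.2, 0.8, -0.2]
grip_width: 0.05
time_s: 38.85
tool_pos: [0.5081, -0.207, 0.1302]
tool_rot: [180.0, 0.0, -103.9]
force: [0.3, 0.6, 0.1]
grip_width: 0.0501
(np.float64(315.15772345118546), np.float64(248.7028577076187))
```

View pics/w11.png

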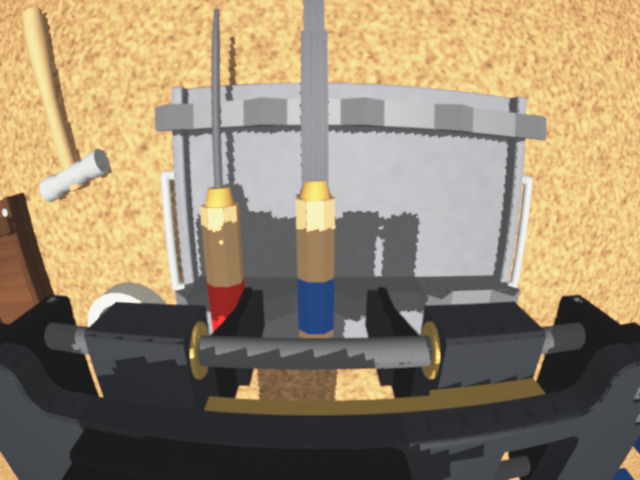

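Blue is exactly under the jaws (column 315, grip point at row ~248).

```bash
python3 -m pendant '[[0,0,0.12,0,0,0],[0,0,0.25,0,0,0],[0,0,0.4,0,0,0],[0,0,0.55,0,0,0],[0,0,0.68,0,0,0],[0,0,0.78,0,0,0],[0,0,0.86,0,0,0],[0,0,0.86,0,0,0]]'
python3 -m pendant '[[0,0,0,0,0,0],[0,0,0,0,0,0],[0,0,0,0,0,0],[0,0,0,0,0,0],[0,0,0,0,0,0],[0,0,-0.1,0,0,0],[0,0,-0.25,0,0,0],[0,0,-0.45,0,0,0]]' 10 40
python3 - <<'E'
from h import *
c=viewer.read_camera("wrist"); cv2.imwrite("pics/w12.png",c["frame"][:,:,::-1])
E
```

```text
time_s: 39.9
tool_pos: [0.5077, -0.2074, 0.0436]
tool_rot: [179.9, 0.0, -104.0]
force: [0.7, -0.1, 0.2]
grip_width: 0.05
time_s: 40.9
tool_pos: [0.5078, -0.2074, 0.09]
tool_rot: [180.0, 0.0, -104.0]
force: [0.5, 0.1, -2.2]
grip_width: 0.0244
```

View pics/w12.png

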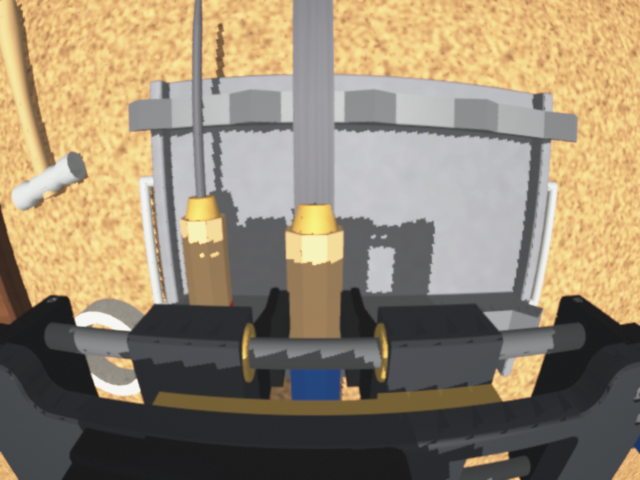

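Blue is held straight. I'll carry it to its place.

```bash
python3 -m pendant '[[0,0,-0.2,0,0,0],[-0.1,0.03,-0.4,0,0,0],[-0.25,0.07,-0.45,0,0,0],[-0.4,0.1,-0.45,0,0,0],[-0.55,0.14,-0.45,0,0,0],[-0.7,0.18,-0.45,0,0,0],[-0.85,0.22,-0.45,0,0,0],[-1,0.26,-0.45,0,0,0]]'
python3 -m pendant '[[-0.12,0.03,0,0,0,0],[-0.25,0.07,0,0,0,0],[-0.37,0.1,0,0,0,0],[-0.5,0.13,0,0,0,0],[-0.62,0.16,0,0,0,0],[-0.75,0.2,0,0,0,0],[-0.87,0.23,0,0,0,0],[-1,0.26,0,0,0,0]]'
python3 -m pendant '[[-0.12,0.03,0,0,0,0],[-0.25,0.07,0,0,0,0],[-0.37,0.1,0,0,0,0],[-0.5,0.13,0,0,0,0],[-0.62,0.16,0,0,0,0],[-0.75,0.2,0,0,0,0],[-0.87,0.23,0,0,0,0],[-1,0.26,0,0,0,0]]'
python3 -m pendant '[[-0.1,0.02,0,0,0,-0.02],[-0.2,0.05,0,0,0,-0.04],[-0.3,0.08,0,0,0,-0.06],[-0.375,0.105,0,0,0,-0.08],[-0.375,0.105,0,0,0,-0.1],[-0.375,0.105,0,0,0,-0.1],[-0.375,0.105,0,0,0,-0.1],[-0.375,0.105,0,0,0,-0.1]]'
python3 - <<'E'
from h import *
c=viewer.read_camera("wrist"); cv2.imwrite("pics/w13.png",c["frame"][:,:,::-1])
E
```

```text
time_s: 41.95
tool_pos: [0.5068, -0.1031, 0.134]
tool_rot: [180.0, -0.0, -103.9]
force: [0.8, -0.1, -1.2]
grip_width: 0.0244
time_s: 42.95
tool_pos: [0.5058, -0.0001, 0.1342]
tool_rot: [-180.0, -0.0, -104.0]
force: [0.3, 0.5, -2.8]
grip_width: 0.0244
time_s: 43.95
tool_pos: [0.5047, 0.1032, 0.1341]
tool_rot: [-180.0, -0.0, -104.0]
force: [0.2, -0.4, -1.4]
grip_width: 0.0243
time_s: 44.95
tool_pos: [0.5036, 0.141, 0.1341]
tool_rot: [180.0, -0.0, -95.0]
force: [0.8, -0.4, -2.0]
grip_width: 0.0242
```

View pics/w13.png

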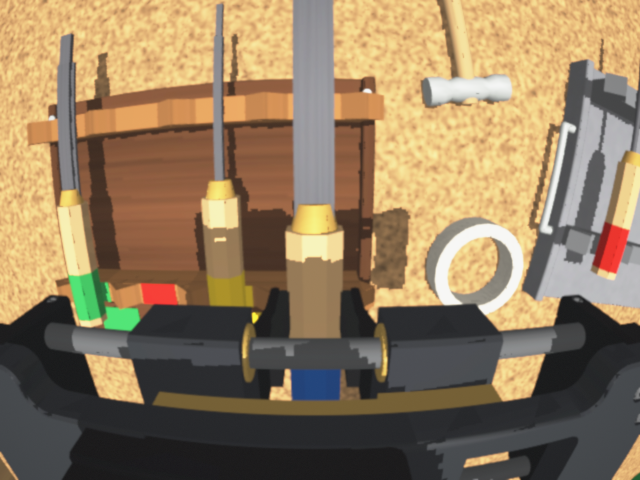

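```bash
python3 -m pendant '[[0,0,0.12,0,0,0],[0,0,0.25,0,0,0],[0,0,0.4,0,0,0],[0,0,0.53,0,0,0],[0,0,0.64,0,0,0],[0,0,0.73,0,0,0],[0,0,0.79,0,0,0],[0,0,0.82,0,0,0]]'
python3 -m pendant '[[0,0,0.03,0,0,0],[0,0,0.05,0,0,0],[0,0,0.07,0,0,0],[0,0,0.07,0,0,0],[0,0,0.07,0,0,0],[0,0,0.07,0,0,0],[0,0,0.07,0,0,0],[0,0,0.07,0,0,0]]'
python3 -m pendant '[[0,0,0,0,0,0],[0,0,0,0,0,0],[0,0,0,0,0,0],[0,0,0,0,0,0],[0,0,-0.15,0,0,0],[0,0,-0.35,0,0,0],[0,0,-0.6,0,0,0],[0,0,-0.85,0,0,0]]' 50
python3 - <<'E'
from h import *
import pickle
T,o=pose(); c=viewer.read_camera("wrist"); cv2.imwrite("pics/w14.png",c["frame"][:,:,::-1])
E
```

```text
time_s: 46.0
tool_pos: [0.5035, 0.1414, 0.0519]
tool_rot: [180.0, -0.0, -95.0]
force: [-0.3, -0.3, -1.6]
grip_width: 0.0242
time_s: 47.0
tool_pos: [0.5036, 0.1413, 0.0451]
tool_rot: [-180.0, -0.0, -95.0]
force: [-0.6, -0.7, -2.0]
grip_width: 0.024
time_s: 48.0
tool_pos: [0.5038, 0.1416, 0.132]
tool_rot: [-179.9, 0.0, -94.9]
force: [-0.1, -0.5, 0.9]
grip_width: 0.0503
```

View pics/w14.png

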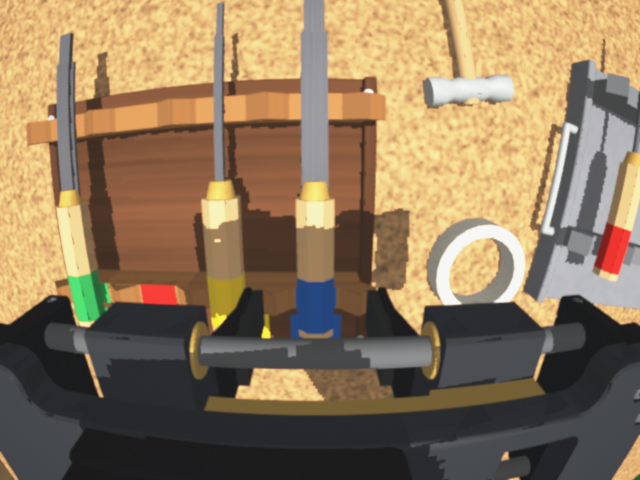

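Blue is home. Red is last.

```bash
python3 -m pendant '[[0.12,-0.02,0,0,0,0],[0.25,-0.04,0,0,0,0],[0.37,-0.05,0,0,0,0],[0.5,-0.07,0,0,0,0],[0.62,-0.09,0,0,0,0],[0.75,-0.1,0,0,0,0],[0.87,-0.12,0,0,0,0],[1,-0.14,0,0,0,0]]'
python3 -m pendant '[[0.12,-0.02,0,0,0,0],[0.25,-0.04,0,0,0,0],[0.37,-0.05,0,0,0,0],[0.5,-0.07,0,0,0,0],[0.62,-0.09,0,0,0,0],[0.75,-0.1,0,0,0,0],[0.87,-0.12,0,0,0,0],[1,-0.14,0,0,0,0]]'
python3 -m pendant '[[0.12,-0.02,0,0,0,0.02],[0.24,-0.04,0,0,0,0.04],[0.36,-0.06,0,0,0,0.06],[0.48,-0.08,0,0,0,0.08],[0.6,-0.1,0,0,0,0.099],[0.72,-0.12,0,0,0,0.099],[0.81,-0.128,0,0,0,0.099],[0.81,-0.128,0,0,0,0.099]]'
python3 - <<'E'
from h import *
T,o=pose(); c=viewer.read_camera("wrist"); cv2.imwrite("pics/w15.png",c["frame"][:,:,::-1]);print(wproj(c,T,[T[0,3],T[1,3],.062]))
E
```

```text
time_s: 49.05
tool_pos: [0.5089, 0.0398, 0.1301]
tool_rot: [-180.0, -0.0, -94.9]
force: [-0.4, -0.0, 0.2]
grip_width: 0.0501
time_s: 50.05
tool_pos: [0.5142, -0.0611, 0.1301]
tool_rot: [-180.0, -0.0, -94.9]
force: [-0.0, -1.0, -0.2]
grip_width: 0.0502
time_s: 51.05
tool_pos: [0.5198, -0.143, 0.13]
tool_rot: [180.0, -0.0, -103.9]
force: [-0.4, -0.2, 0.1]
grip_width: 0.0502
(np.float64(315.14510464906556), np.float64(248.75245255681645))
```

View pics/w15.png

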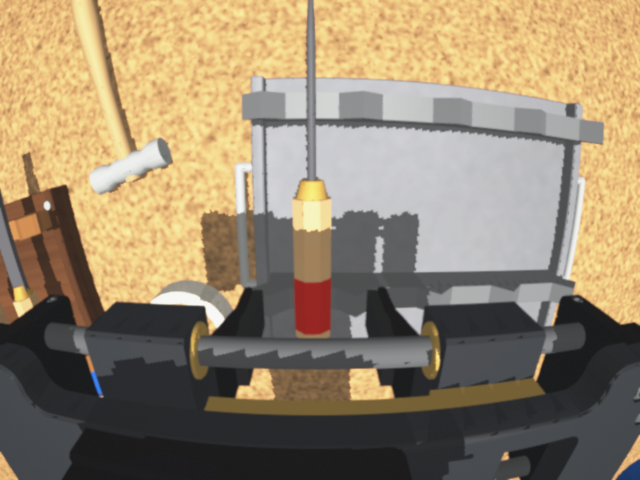

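```bash
python3 -m pendant '[[-0.01,0,0.12,0,0,0],[-0.02,0,0.25,0,0,0],[-0.02,0,0.4,0,0,0],[-0.02,0,0.55,0,0,0],[-0.02,0,0.68,0,0,0],[-0.02,0,0.78,0,0,0],[-0.02,0,0.86,0,0,0],[-0.02,0,0.86,0,0,0]]'
python3 -m pendant '[[0,0,0,0,0,0],[0,0,0,0,0,0],[0,0,0,0,0,0],[0,0,0,0,0,0],[0,0,0,0,0,0],[0,0,-0.1,0,0,0],[0,0,-0.25,0,0,0],[0,0,-0.45,0,0,0]]' 10 40
python3 - <<'E'
from h import *
c=viewer.read_camera("wrist"); cv2.imwrite("pics/w16.png",c["frame"][:,:,::-1])
E
```

```text
time_s: 52.1
tool_pos: [0.52, -0.1401, 0.0436]
tool_rot: [179.9, 0.0, -103.9]
force: [0.1, -0.5, -1.4]
grip_width: 0.05
time_s: 53.1
tool_pos: [0.5203, -0.14, 0.0901]
tool_rot: [180.0, 0.0, -103.9]
force: [0.8, -1.1, -0.8]
grip_width: 0.0241
```

View pics/w16.png

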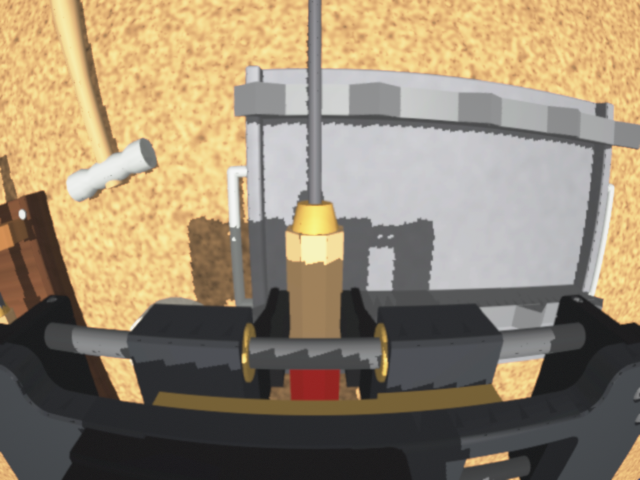

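```bash
python3 -m pendant '[[0,0,-0.2,0,0,0],[-0.1,0.03,-0.4,0,0,0],[-0.25,0.07,-0.45,0,0,0],[-0.4,0.1,-0.45,0,0,0],[-0.55,0.14,-0.45,0,0,0],[-0.7,0.18,-0.45,0,0,0],[-0.85,0.22,-0.45,0,0,0],[-1,0.26,-0.45,0,0,0]]'
python3 -m pendant '[[-0.12,0.03,0,0,0,0],[-0.25,0.07,0,0,0,0],[-0.37,0.1,0,0,0,0],[-0.5,0.13,0,0,0,0],[-0.62,0.16,0,0,0,0],[-0.75,0.2,0,0,0,0],[-0.87,0.23,0,0,0,0],[-1,0.26,0,0,0,0]]'
python3 -m pendant '[[-0.12,0.03,0,0,0,0],[-0.25,0.07,0,0,0,0],[-0.37,0.1,0,0,0,0],[-0.5,0.13,0,0,0,0],[-0.62,0.16,0,0,0,0],[-0.75,0.2,0,0,0,0],[-0.87,0.23,0,0,0,0],[-1,0.26,0,0,0,0]]'
python3 -m pendant '[[-0.12,0.03,0,0,0,-0.02],[-0.25,0.07,0,0,0,-0.04],[-0.37,0.1,0,0,0,-0.06],[-0.5,0.13,0,0,0,-0.08],[-0.62,0.16,0,0,0,-0.1],[-0.75,0.2,0,0,0,-0.1],[-0.87,0.23,0,0,0,-0.1],[-1,0.26,0,0,0,-0.1]]'
python3 -m pendant '[[0,0,0.1,0,0,0],[0,0,0.2,0,0,0],[0,0,0.3,0,0,0],[0,0,0.3,0,0,0],[0,0,0.3,0,0,0],[0,0,0.3,0,0,0],[0,0,0.3,0,0,0],[0,0,0.3,0,0,0]]'
python3 - <<'E'
from h import *
c=viewer.read_camera("wrist"); cv2.imwrite("pics/w17.png",c["frame"][:,:,::-1])
E
```

```text
time_s: 54.15
tool_pos: [0.519, -0.0357, 0.134]
tool_rot: [180.0, -0.0, -103.9]
force: [0.7, 0.0, -1.9]
grip_width: 0.0238
time_s: 55.15
tool_pos: [0.5178, 0.0672, 0.1341]
tool_rot: [-180.0, -0.0, -103.9]
force: [-0.4, 0.2, -1.9]
grip_width: 0.0242
time_s: 56.15
tool_pos: [0.5165, 0.1705, 0.1341]
tool_rot: [180.0, -0.0, -103.9]
force: [0.2, 0.3, -1.5]
grip_width: 0.0242
time_s: 57.15
tool_pos: [0.5153, 0.2739, 0.1341]
tool_rot: [180.0, -0.0, -94.9]
force: [0.1, -0.5, -1.5]
grip_width: 0.0241
time_s: 58.15
tool_pos: [0.5154, 0.2731, 0.1043]
tool_rot: [-180.0, -0.0, -94.9]
force: [-0.1, 1.0, -1.5]
grip_width: 0.024
```

View pics/w17.png

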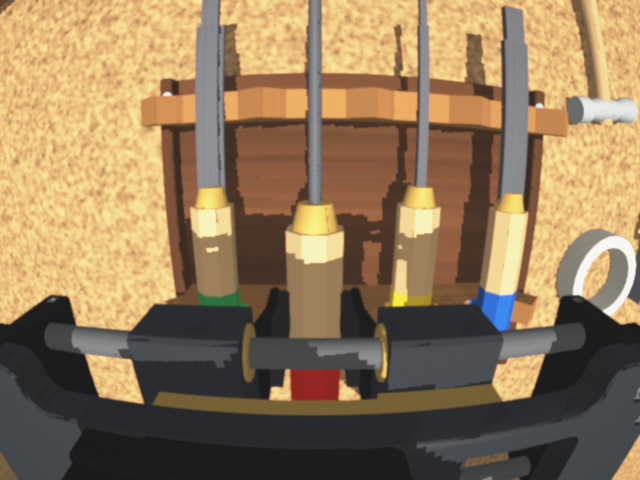

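Red is midway between green and yellow, directly over the free notch. I'll lower and release.

```bash
python3 -m pendant '[[0,0,0.1,0,0,0],[0,0,0.2,0,0,0],[0,0,0.3,0,0,0],[0,0,0.4,0,0,0],[0,0,0.48,0,0,0],[0,0,0.54,0,0,0],[0,0,0.58,0,0,0],[0,0,0.593,0,0,0]]'
python3 -m pendant '[[0,0,0,0,0,0],[0,0,0,0,0,0],[0,0,0,0,0,0],[0,0,0,0,0,0],[0,0,0,0,0,0],[0,0,0,0,0,0],[0,0,0,0,0,0],[0,0,0,0,0,0]]' 50
python3 -m pendant '[[0,0,-0.12,0,0,0],[0,0,-0.25,0,0,0],[0,0,-0.37,0,0,0],[0,0,-0.5,0,0,0],[0,0,-0.62,0,0,0],[0,0,-0.75,0,0,0],[0,0,-0.87,0,0,0],[0,0,-1,0,0,0]]'
python3 -m pendant '[[0,0.12,-0.12,0,0,0],[0,0.25,-0.25,0,0,0],[0,0.37,-0.37,0,0,0],[0,0.4,-0.5,0,0,0],[0,0.4,-0.62,0,0,0],[0,0.4,-0.75,0,0,0],[0,0.4,-0.87,0,0,0],[0,0.4,-1,0,0,0]]'
python3 - <<'E'
from h import *
import pickle
T,o=pose(); c=viewer.read_camera("wrist"); pickle.dump((T,c),open("w18.pkl","wb")); cv2.imwrite("pics/w18.png",c["frame"][:,:,::-1])
crop("pics/w18c.png","pics/w18.png",160,60,300,250,2)
c=viewer.read_camera("side"); cv2.imwrite("pics/s18.png",c["frame"][:,:,::-1])
E
```

```text
time_s: 59.2
tool_pos: [0.5153, 0.2731, 0.0447]
tool_rot: [180.0, -0.0, -94.9]
force: [-1.1, 0.7, -1.0]
grip_width: 0.024
time_s: 60.2
tool_pos: [0.5152, 0.2731, 0.0448]
tool_rot: [180.0, -0.0, -94.9]
force: [-0.0, -0.4, 0.8]
grip_width: 0.05
time_s: 61.2
tool_pos: [0.5152, 0.273, 0.1455]
tool_rot: [180.0, -0.0, -94.9]
force: [-0.4, -0.6, -0.3]
grip_width: 0.0501
time_s: 62.2
tool_pos: [0.4756, 0.2764, 0.2455]
tool_rot: [180.0, 0.0, -94.9]
force: [-0.4, 0.5, -0.1]
grip_width: 0.0502
```

View pics/w18.png

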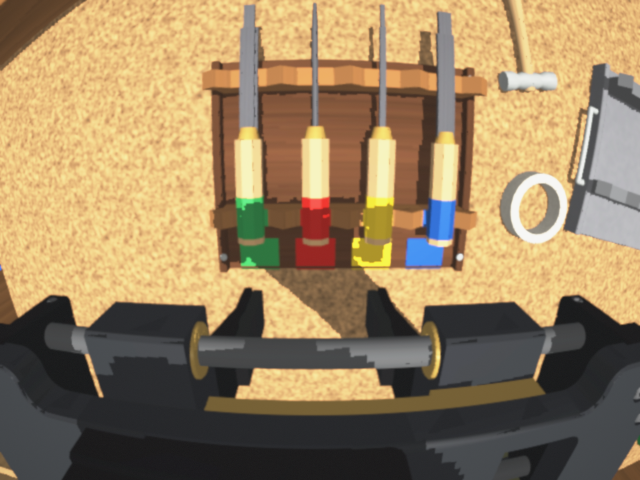

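View pics/s18.png

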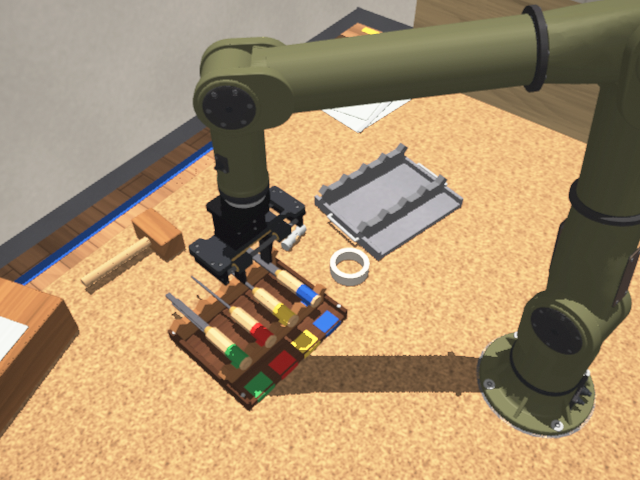

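All four are in their colours' places, level on both rails. I'll do a quick numeric check before handing in.

Run:
```python
from h import *
import pickle
T,c=pickle.load(open("w18.pkl","rb"))
# butt end, wood/ferrule boundary, tip
D=dict(green=((251,244),(248.5,138),(249.5,6)),red=((315.5,243),(315.5,138),(315,4)),yellow=((378,243),(381.5,138),(382,6)),blue=((440,244),(444.5,144),(444.5,14)))
P=dict(blue=(.5036,.1416),yellow=(.509,.2075),red=(.515,.2733),green=(.5206,.3388))
for k,ps in D.items():
    b,f,t=[wbp(c,T,p,.064)[:2] for p in ps]; d=t-b;L=np.linalg.norm(d);d/=L
    o=((b+.07*d)+(t-.175*d))/2; print(k,L.round(3),np.degrees(np.arctan2(d[1],d[0])).round(1),((o-P[k])*1000).round(1))
```

```text
green 0.246 -5.3 [0.5 0.2]
red 0.244 -4.7 [ 0.9 -0.4]
yellow 0.245 -5.0 [1.7 0.3]
blue 0.244 -4.3 [ 0.2 -0.9]
```

```bash
python3 -c "
from cell import env
print(env.sign_off())"
```

```text
the job is handed in; nothing more can be done
None
```

I put all four files into the wooden bench rack, each in the place marked with its own tape colour, and handed the job in at about 62 s of the 112 s allowed. The hand-in reports no verdict, so the result below rests on my own checks.

- **Handling:** I moved them in the order yellow, green, blue, red. Each was gripped at its origin with 40 N and carried at about 13 to 15 cm over everything else. I released each with its axis 1 to 2 mm above resting height.
- **Position:** In the last wrist picture every file is within 2 mm of its place horizontally. Each axis reads -4.3° to -5.3° against the rack's -4.9°.
- **Level and handle side:** The pictures show all four lying on both rails with the handle at the taped side. Height was judged from the pictures and release heights, not measured separately.
- **Bystanders and contacts:** The hammer and tape roll look unmoved in the before and after pictures, though I did not measure them. No two files came near each other, and wrist forces at the end of each move stayed around 3 N or less.
- **Disagreements:** The first scene and side camera estimates of the files differed by about 12 mm along x. I used the closer wrist views instead, and those agreed to about 3 mm.

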